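# Lift the oiled plane knob with the tongs and hold it over the drip tin

## Task

The plane knob on the drying board (the mushroom-shaped piece with a narrow waist) is freshly oiled: keep your own fingers off it, take the spring tongs from the chisel rack, close their jaws around the knob's waist, and lift it off the board. Bring it over the round drip tin and finish there, still squeezing the tongs and holding the knob still and upright over the middle of the tin, its foot about 10 cm above the tin's rim, to drain. Do not knock the knob over, and leave the other two turned pieces standing where they are on the board.

Things in the scene. Friction and masses are not known exactly. Their poses are not given: they have to be found in the camera images.
- tongs_grip (a point): Grip point of the steel spring tongs: midway between the two arms, half-way up (11 mm above their underside), 85 mm from the hinges at the U-shaped bow. Tongs 200 mm long, 100 g, lie on their side; arms are upright 3 mm strips 22 mm high that close horizontally. x points to the jaws, y to the left arm, z up. At rest 57 mm over the arms' outsides here.
- tongs_left (a joint): Closing angle of the tongs' left arm, rad; squeezing the arms raises it, the right arm mirrors it. 0 open (rest), 0.16 arms parallel (30 mm over their outsides; jaws then hold a 22 mm round), 0.21 shut. 1 mm of squeeze at the grip point closes the jaw gap by 2 mm. A spring pushes each arm out with 7 N there at rest, 11 N when parallel, so squeezed to about 50 mm they can be carried, jaws open.
- jaw_left (a point): Middle of the inner face of the left jaw, half-way up, 168 mm from the hinges (83 mm beyond the grip point). Each jaw is a shallow upright V-shaped plate 32 mm long along the tongs, 13 mm high, 3 mm thick, level with the arms' mid height. The axes turn with the left arm.
- jaw_right (a point): Middle of the inner face of the right jaw, likewise. Midway between the two jaw points is where a round thing sits when gripped. At rest the two points are 76 mm apart; the jaws' ends reach 3 mm further in.
- rack_top (a point): Middle of the fixed chisel rack: a 230 x 220 mm plywood base 10 mm high with two battens 32 mm high along y, centred at x = -66 and +66 mm, 20 mm wide. The tongs lie across them on the +y half, jaws to +x, so their grip point is over the gap. Two chisels lie on the -y half, 56 mm high, over 80 mm from the tongs' middle line. Origin at batten height.
- knob_waist (a point): Centre of the plane knob: turned wood, about 50-85 g, 62 mm tall, standing loose on the drying board. Foot 33 mm across; waist 22 mm across from 22 to 40 mm above the underside; mushroom head 38 mm across above that. This point is on the axis, 31 mm above the underside, 61 mm above the table at the start. z is the axis, up.
- handle_center (a point): Centre (35 mm up) of a straight turned handle of the same wood standing on the board, 29 mm across, 70 mm tall. It stays there.
- drawer_knob_center (a point): Centre (15 mm up) of a low wide drawer knob of the same wood standing on the board, 42 mm across, 30 mm tall. It stays there.
- board_top (a point): Centre of the top of the drying board: fixed plywood, 30 mm high, 100 mm along its x, 250 mm along its y. x points away from the robot. The three turned pieces stand in a row along y, about 85 mm apart, in any order.
- tin_rim (a point): Centre of the mouth of the drip tin, a fixed round sheet-steel pan 170 mm across and 28 mm high; this point is at rim height. z up.

How it is judged:
By the outcome, as a careful person would: the job done as asked, in the order asked, and still so for the second after the job is handed in, while the arm keeps its last pose, push and grip.
It also fails if it takes over 46 s, if anything falls off the work surface, if the arm or the gripper's body presses on something with over 40 N, if the wrist force passes 120 N, or if a joint passes its speed limit or range.

## Robot

A 6-joint arm with a two-finger parallel gripper is mounted at the origin on the work surface. World frame = base frame: x ahead of the robot, y to its left, z up, the work surface at z = 0. Lengths are in m, angles in rad, forces in N, time in s.
With the tool pointing down it reaches from about 0.375 to 0.9 m from the base axis. Payload 3.1 kg.
Tool frame: the origin (TCP) lies on the centre line of the jaws, within the pads' length; the fingertips stand 14 mm ahead of it and the grasp point (between the pads) lies 5 mm behind it; y points along the fingers, z is the direction in which the jaws open and shut, and the axes are right-handed (so a half turn about y gives the same grasp; the last joint's range is limited). The gripper opens to 87 mm and grips with 3 to 60 N. Pads are 19 mm wide; open, the fingers measure 117 mm over their backs; the gripper's body (75 mm by 190 mm) begins 51 mm behind the grasp point.
Start: joints at [1.05, 0.527, 1.433, -0, 1.181, -0.178], TCP at [0.209, 0.589, 0.214] pointing down, gripper open.
Joint ranges: [-3.08, 3.08], [-0.75, 2.2], [0.22, 2.44], [-1.43, 4.57], [0, 2.65], [-2.85, 2.85]. Speed limits (rad/s): [2.79, 2.79, 3.14, 3.14, 3.14, 3.14].

## Interface

Orientations are given as a unit quaternion [x, y, z, w].
In Python, from rig import robot, vision gives the robot as it stands.
- The arm moves only by the shell command python3 -m crank 'ROWS' [FORCE]. ROWS is JSON, a list of rows, each a list of 7 numbers: the shift along the tool's x, y, z as a fraction of full scale, then the turn, a rotation vector about the tool's x, y, z as a fraction of full scale, then the gripper command: -1 is shut, 1 is fully open, values between are in proportion. In form: [[x, y, z, wx, wy, wz, grip], ...]. A call has 1 to 10 rows; each row is the pose to reach, as a shift and turn from the pose commanded when the call began, along the tool's axes at that moment, turning the shorter way round; what a row does not reach only later rows make up. Full scale, the value 1, is 50 cm for a shift and pi rad for a turn. A row lasts 1/8 s, in which the tool goes at most 62.5 mm and 10.7 degrees, less where a joint would pass 70% of its speed; a pose out of reach is approached as far as the arm can. A call with a number of a shift or a turn outside -1 to 1 is refused whole. A call with a gripper value outside its range is refused whole. The fingers move at their own pace and stop on an object; FORCE is the grip in N (left out, the last holds). Time passes only in rows, so rows that repeat a pose let the fingers close. It gives the time, the measured TCP pose, the force and the opening at its end, in the units of the state.
- robot.get_obs(): the state, without advancing time (a new reading comes with each control period).
- vision.camera(name): name is "scene" or "top"; returns the picture (384x512x3 uint8, blue, green, red); there is no depth.
- vision.camera_info(name): a dict with "vfov" (degrees; the focal length in pixels is half the picture's height over the tangent of half this angle, whatever the lens; pixels are square), "cx", "cy" (the principal point, pixels), "k1" (the pictures are not rectified: a ray, as slopes to the right and down, at radius r is drawn at 1 + k1 r^2 times it, then the intrinsics apply), "world_from_camera" (4x4, takes a point from camera to world coordinates). Camera axes: x right, y up, looking along -z (the intrinsics and any distortion apply to the point x, -y, -z); pixel columns grow to the right and rows downward; lengths in m; the calibration is good to about 2 mm. A picture is of the moment at which its call begins. camera_info takes no time and is no camera call.
- robot.hand_in(): hands the job in, once; it reports no verdict.
The state is a dict: "time": time; "q": joint angles; "joint_velocities": joint speeds; "joint_torque": joint torques, N m; "position": TCP position; "tool_rot": TCP orientation; "ft_force": force on the tool from outside, world axes, zero at the start; "moment": the same for the moment, N m; "grip_width": finger opening in m.
Only numpy, scipy, OpenCV 4.12 (cv2) and the standard library are available. Lean on these libraries where they do the work, as an engineer would, in place of code of your own. Each camera call takes 0.05 s, during which the arm holds its last target.

## Working session

There is one attempt and no reset: what is moved stays moved. The work goes in short steps, Python scripts to look and compute and a shell command to move; the robot and the scene stay as the last step left them, time stands still between calls to the robot, and variables do not carry over. Pictures are saved under pics/ and viewed, and the job is handed in when it is done.

```bash
ls; mkdir -p pics; python3 - <<'E'
from rig import robot, vision
import cv2
for n in("scene","top"):
    im=vision.camera(n); cv2.imwrite(f"pics/{n}0.png",im); i=vision.camera_info(n); print(n,i)
o=robot.get_obs(); print(o)
E
```

```text
pics
scene {'vfov': 54.27522381941596, 'cx': 255.08966283455035, 'cy': 193.89239798753013, 'k1': -0.07324151140794677, 'world_from_camera': array([[ 0.20240203, -0.67254386,  0.71184139,  1.1971741 ],
       [ 0.97928807,  0.13505111, -0.15085116, -0.12356108],
       [ 0.00531905,  0.72763037,  0.6859488 ,  0.79207504],
       [ 0.        ,  0.        ,  0.        ,  1.        ]])}
top {'vfov': 54.78697218155551, 'cx': 257.81342453764125, 'cy': 189.17438075142502, 'k1': -0.03240728064422694, 'world_from_camera': array([[-0.01839379,  0.9867796 , -0.16102077,  0.39038189],
       [-0.99969776, -0.02077863, -0.0131393 ,  0.01606921],
       [-0.01631138,  0.16073042,  0.98686355,  0.8783933 ],
       [ 0.        ,  0.        ,  0.        ,  1.        ]])}
{'time': 0.1, 'q': array([ 1.05048824e+00,  5.28383585e-01,  1.43379520e+00,  2.86367254e-05,
        1.18142295e+00, -1.78499142e-01]), 'joint_velocities': array([-0.00038231, -0.00184748, -0.00183795, -0.00092527,  0.00076571,
       -0.00032388]), 'joint_torque': array([-4.40433869e-04, -4.40988994e+01, -1.77151376e+01,  6.34577125e-02,
        5.33505587e-02, -5.68507085e-05]), 'position': array([0.20910771, 0.58824395, 0.21265646]), 'tool_rot': array([ 0.69746837, -0.12051598,  0.12001205, -0.69613998]), 'ft_force': array([-0.60467369,  0.54622127, -0.66621416]), 'moment': array([-0.02510685,  0.01051704, -0.07914976]), 'grip_width': 0.08685422537151687}
```

View pics/scene0.png

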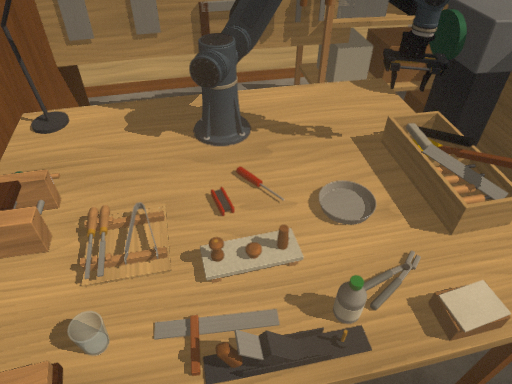

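View pics/top0.png

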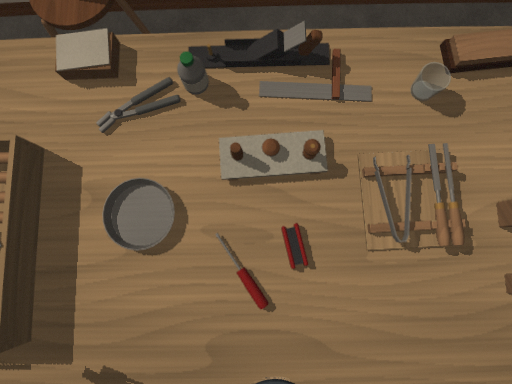

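The pictures show, in the top view, the tongs on the rack (bow ~(403,238), jaws up at ~(378–410,158)). The plane knob is at the right end of the board, ~(312,148), the drawer knob at (271,147), the handle at (236,150) and the tin at (140,215). Zooming in.

```bash
cat > h.py <<'E'
import numpy as np, cv2
from rig import robot, vision
def cam(n):
    i=vision.camera_info(n); f=192/np.tan(np.radians(i["vfov"]/2)); return f,i["cx"],i["cy"],i["k1"],np.array(i["world_from_camera"])
def ray(n,u,v):
    f,cx,cy,k,T=cam(n); xd,yd=(u-cx)/f,(v-cy)/f; x,y=xd,yd
    for _ in range(30):
        s=1+k*(x*x+y*y); x,y=xd/s,yd/s
    d=T[:3,:3]@np.array([x,-y,-1]); return T[:3,3],d/np.linalg.norm(d)
def onz(n,u,v,z):
    o,d=ray(n,u,v); return o+d*(z-o[2])/d[2]
def proj(n,p):
    f,cx,cy,k,T=cam(n); c=T[:3,:3].T@(np.asarray(p)-T[:3,3]); x,y=c[0]/-c[2],-c[1]/-c[2]; s=1+k*(x*x+y*y)
    return np.array([cx+f*x*s,cy+f*y*s])
def tri(a,b):
    A=np.zeros((3,3));B=np.zeros(3)
    for n,u,v in(a,b):
        o,d=ray(n,u,v);P=np.eye(3)-np.outer(d,d);A+=P;B+=P@o
    p=np.linalg.solve(A,B); return p
def crop(im,x0,y0,w,h,s,name):
    cv2.imwrite(name,cv2.resize(im[y0:y0+h,x0:x0+w],None,fx=s,fy=s,interpolation=cv2.INTER_CUBIC))
E
python3 - <<'E'
from h import *
t=cv2.imread("pics/top0.png");s=cv2.imread("pics/scene0.png")
crop(t,350,130,125,130,4,"pics/t_r.png");crop(t,210,120,130,70,6,"pics/t_b.png")
crop(s,70,190,110,100,6,"pics/s_r.png");crop(s,190,215,120,70,6,"pics/s_b.png")
E
```

```text
(no output)
```

View pics/t_r.png

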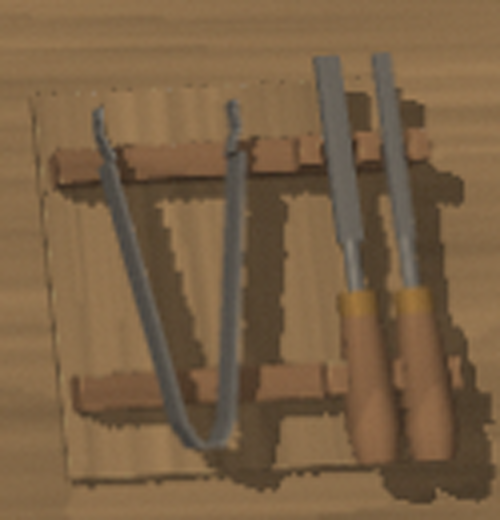

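View pics/s_r.png

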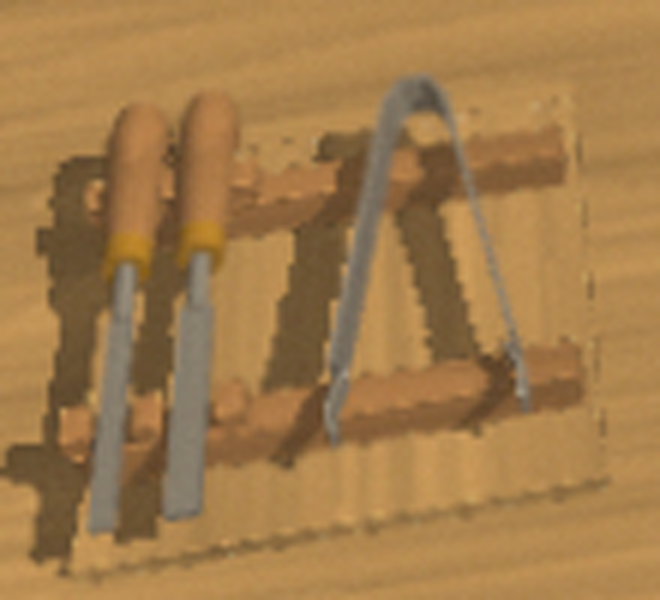

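View pics/t_b.png

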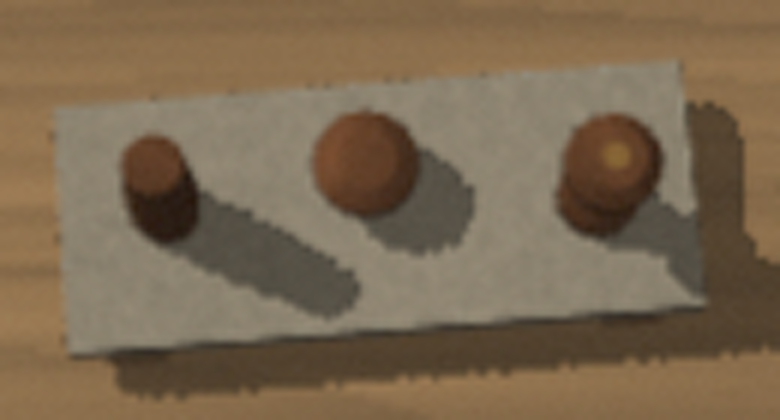

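View pics/s_b.png

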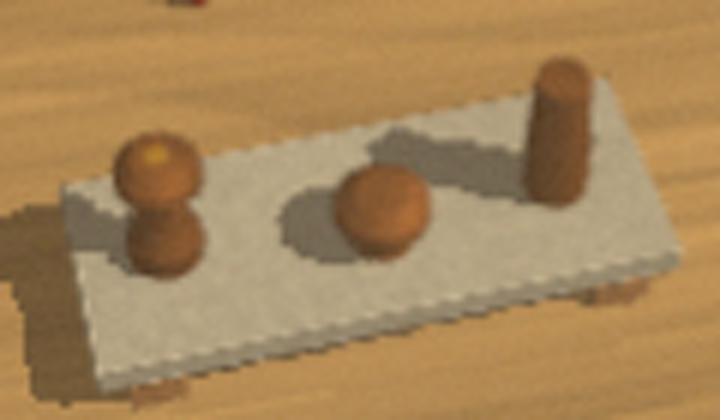

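```bash
python3 - <<'E'
from h import *
U=lambda x0,s,x:x0+(x+.5)/s-.5
t=lambda x,y:("top",U(350,4,x),U(130,4,y)); s=lambda x,y:("scene",U(70,6,x),U(190,6,y))
tb=lambda x,y:("top",U(210,6,x),U(120,6,y)); sb=lambda x,y:("scene",U(190,6,x),U(215,6,y))
f=lambda p:np.round(p*1000,1)
print("bow",f(tri(t(208,445),s(420,78))))
print("Ltip",f(tri(t(98,108),s(524,402))),"Rtip",f(tri(t(233,102),s(333,435))))
print("board corners",[f(onz(*tb(*c),.03)) for c in((55,110),(680,62),(705,303),(70,352))])
print("scene corners",[f(onz(*sb(*c),.03)) for c in((65,186),(603,80),(680,258),(100,385))])
print("knob head",f(tri(tb(612,163),sb(158,175))), f(tri(tb(618,155),sb(156,155))))
print("head at z.080",f(onz(*tb(612,163),.080)),f(onz(*sb(158,173),.080)))
print("drawer at .045",f(onz(*tb(366,164),.047)),f(onz(*sb(382,208),.047)))
print("handle top .1",f(onz(*tb(154,165),.1)),f(onz(*sb(563,80),.1)))
# steel mask
im=cv2.imread("pics/top0.png"); b=im.astype(int)
m=(b[...,2]-b[...,0]<14)&(b[...,2]>60)
sub=m[150:250,370:425]
cv2.imwrite("pics/m.png",cv2.resize((sub*255).astype(np.uint8),None,fx=6,fy=6,interpolation=0))
# tin: ellipse
E
```

```text
bow [ 402.9 -287.3   54.7]
Ltip [ 596.6 -243.1   45.6] Rtip [ 598.6 -321.2   45.6]
board corners [array([654.4, 118.1,  30. ]), array([ 668.4, -130.2,   30. ]), array([ 570.6, -135.2,   30. ]), array([556.5, 112.3,  30. ])]
scene corners [array([ 569.7, -134.4,   30. ]), array([556.6, 109.8,  30. ]), array([659.4, 114.9,  30. ]), array([ 673.9, -130.9,   30. ])]
knob head [613.3 -95.3  80.7] [612.9 -95.6  93. ]
head at z.080 [613.6 -94.5  80. ] [611.5 -96.   80. ]
drawer at .045 [624.6  -4.3  47. ] [621.4  -5.2  47. ]
handle top .1 [611.   73.7 100. ] [612.2  72.3 100. ]
```

View pics/m.png

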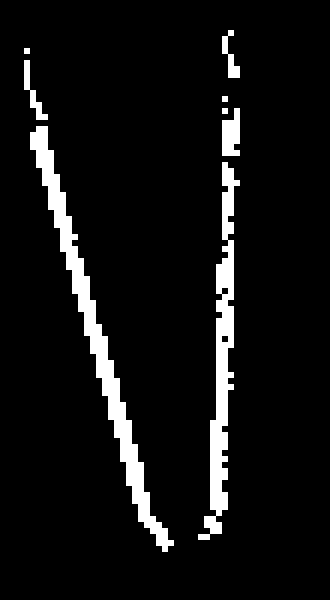

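```bash
python3 - <<'E'
from h import *
im=cv2.imread("pics/top0.png").astype(float); d=im[...,2]-im[...,0]
def edges(row,uc):
    seg=d[row,uc-8:uc+9]; c=int(np.argmin(seg[3:14]))+3
    mn=seg[c]; 
    def cross(step):
        th=(mn+ (30))/2
        k=c
        while 0<k<16 and seg[k]<th:k+=step
        a,b=seg[k-step],seg[k]; return uc-8+k-step+step*(th-a)/(b-a)
    return cross(-1),cross(1)
f=lambda p:np.round(p[:2]*1000,1)
L=[];R=[]
for row in range(174,230,4):
    ul=round(376+(row-170)*(394-376)/(233-170)); ur=round(409-(row-170)*(3)/(63))
    l=edges(row,ul);r=edges(row,ur)
    L.append(onz("top",l[1],row,.054)); R.append(onz("top",r[1],row,.054))
    print(row,np.round(l,1),np.round(r,1),f(L[-1]),f(R[-1]))
L=np.array(L);R=np.array(R)
pl=np.polyfit(L[:,0],L[:,1],1);pr=np.polyfit(R[:,0],R[:,1],1);print(pl,pr,np.arctan(pl[0]),np.arctan(pr[0]))
for x in (.42,.503,.586): print(x,np.polyval(pl,x)+.003,np.polyval(pr,x))
# tin
for n in("top","scene"):
    i=cv2.imread(f"pics/{n}0.png").astype(int); m=((i[...,2]-i[...,0]<18)&(i[...,2]>50)).astype(np.uint8)
    x0,y0,w,h=(95,170,90,90) if n=="top" else (310,175,75,55)
    mm=np.zeros_like(m); mm[y0:y0+h,x0:x0+w]=m[y0:y0+h,x0:x0+w]
    c=max(cv2.findContours(mm,0,1)[0],key=cv2.contourArea); print(n,cv2.boundingRect(c),cv2.fitEllipse(cv2.convexHull(c)))
    crop(cv2.imread(f"pics/{n}0.png"),x0,y0,w,h,6,f"pics/tin_{n}.png")
E
```

```text
174 [374.8 379.1] [405.6 410.6] [ 553.9 -248.4] [ 552.4 -319.9]
178 [376.  380.2] [406.2 410. ] [ 544.7 -250.2] [ 543.3 -317.9]
182 [377.7 381.2] [406.5 409.4] [ 535.4 -251.7] [ 534.1 -315.7]
186 [378.7 382.1] [406.4 409.4] [ 526.2 -253.2] [ 524.9 -314.8]
190 [379.7 383.3] [406.  409.3] [ 517.1 -255.2] [ 515.8 -313.8]
194 [380.8 384.3] [405.8 409.8] [ 507.9 -256.9] [ 506.7 -314.3]
198 [381.8 385.1] [405.7 409.2] [ 498.8 -258. ] [ 497.7 -312.2]
202 [382.9 386.8] [405.7 408.8] [ 489.7 -261. ] [ 488.7 -310.6]
206 [384.1 388.1] [405.6 408.8] [ 480.7 -263.3] [ 479.7 -309.7]
210 [385.5 389.2] [405.5 408.4] [ 471.7 -265.1] [ 470.7 -308.1]
214 [386.6 390.2] [405.  408.3] [ 462.7 -266.7] [ 461.8 -307.2]
218 [387.7 391.2] [404.9 408.2] [ 453.7 -268.3] [ 452.9 -306.3]
222 [388.8 392.2] [404.7 408.6] [ 444.8 -269.9] [ 444.  -306.5]
226 [389.8 393.4] [404.7 408.8] [ 435.9 -271.9] [ 435.2 -306. ]
[ 0.20283054 -0.36027684] [-0.11938427 -0.25274239] 0.2001157495916935 -0.11882189452078797
0.42 -0.27208801149095846 -0.3028837889188024
0.503 -0.2552530763193338 -0.3127926834968947
0.586 -0.2384181411477092 -0.322701578074987
top (103, 178, 71, 72) ((138.0169219970703, 213.61026000976562), (68.875244140625, 72.1889419555664), 37.5423469543457)Traceback (most recent call last):
  File "<stdin>", line 27, in <module>
cv2.error: OpenCV(4.12.0) /io/opencv/modules/imgproc/src/shapedescr.cpp:361: error: (-201:Incorrect size of input array) There should be at least 5 points to fit the ellipse in function 'fitEllipseNoDirect'
```

View pics/tin_top.png

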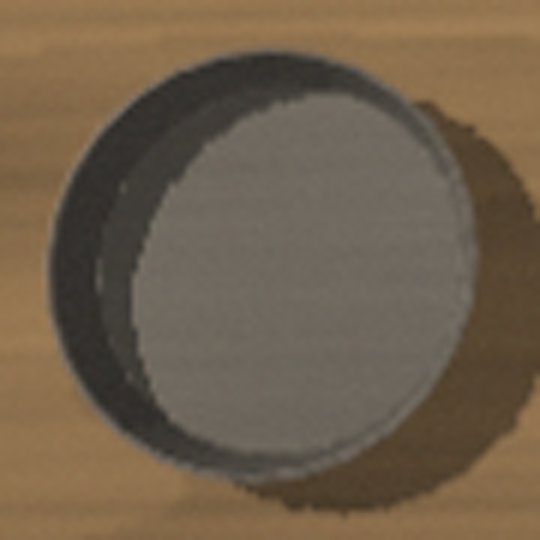

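```bash
cat >> h.py <<'E'
from scipy.spatial.transform import Rotation as Ro
def plan(pos,yaw):
    """tool down, tongs axis (tool +-x) at yaw. returns fraction row from the measured pose"""
    o=robot.get_obs(); R=Ro.from_quat(o["tool_rot"]); M=R.as_matrix()
    best=None
    for s in(1,-1):
        x=s*np.array([np.cos(yaw),np.sin(yaw),0]);y=np.array([0,0,-1.]);z=np.cross(x,y)
        rv=(R.inv()*Ro.from_matrix(np.c_[x,y,z])).as_rotvec()
        if best is None or np.linalg.norm(rv)<np.linalg.norm(best): best=rv
    sh=M.T@(np.asarray(pos)-o["position"])
    print("shift",np.round(sh/.5,4),"turn",np.round(best/np.pi,4),"q",np.round(o["q"],2))
E
python3 - <<'E'
from h import *
o=robot.get_obs(); print(np.round(Ro.from_quat(o["tool_rot"]).as_matrix(),3))
plan((.503,-.284,.15),.04); plan((.45,.15,.2),.04)
U=lambda x0,s,x:x0+(x+.5)/s-.5
print("tin",onz("top",U(95,6,262.5),U(170,6,264),.028))
for x,y in((48,264),(477,264),(262,50),(262,478)): print(onz("top",U(95,6,x),U(170,6,y),.028))
crop(cv2.imread("pics/scene0.png"),310,175,75,55,8,"pics/tin_scene.png")
E
```

```text
[[ 0.942 -0.001  0.335]
 [-0.335 -0.002  0.942]
 [-0.    -1.    -0.002]]
shift [ 1.1386  0.1277 -1.4463] turn [ 0.0006 -0.1215 -0.0002] q [ 1.05  0.53  1.43  0.    1.18 -0.18]
shift [ 0.7477  0.0263 -0.6642] turn [ 0.0006 -0.1215 -0.0002] q [ 1.05  0.53  1.43  0.    1.18 -0.18]
tin [0.477575   0.30578871 0.028     ]
[0.47912483 0.390206   0.028     ]
[0.47600411 0.22215762 0.028     ]
[0.56196386 0.30881383 0.028     ]
[0.39569549 0.30340733 0.028     ]
```

View pics/tin_scene.png

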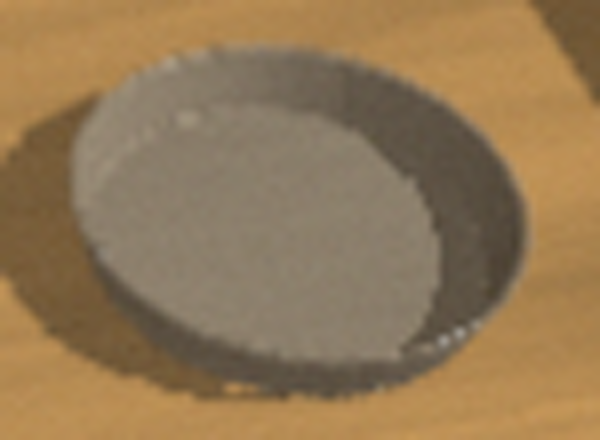

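The tin centre is about (0.478, 0.306) m and the tongs' grip point about (0.503, −0.284), yaw 0.04. The arm is clear of everything, so I'm moving.

```bash
python3 -m crank '[[0.09,0,-0.08,0,-0.02,0,1],[0.18,0,-0.16,0,-0.04,0,1],[0.27,0,-0.24,0,-0.06,0,1],[0.36,0,-0.32,0,-0.08,0,1],[0.45,0,-0.4,0,-0.1,0,1],[0.54,0,-0.48,0,-0.12,0,1],[0.63,0,-0.56,0,-0.1215,0,1],[0.7,0,-0.62,0,-0.1215,0,1],[0.74,0.02,-0.66,0,-0.1215,0,1],[0.748,0.026,-0.664,0,-0.1215,0,1]]' 20; python3 -c "
from h import *
plan((.503,-.284,.16),.04)"
```

```text
time: 1.35
position: [0.4508, 0.1491, 0.1999]
tool_rot: [0.707, 0.012, -0.013, -0.707]
ft_force: [-0.7, 0.8, -0.5]
grip_width: 0.0866
shift [ 0.0728  0.0798 -0.8695] turn [ 0.     -0.0011 -0.0004] q [ 0.08  0.35  1.81 -0.    0.98 -1.52]
```

```bash
python3 -m crank '[[0.01,0.01,-0.1,0,0,0,1],[0.02,0.02,-0.2,0,0,0,1],[0.03,0.03,-0.31,0,0,0,1],[0.035,0.04,-0.42,0,0,0,1],[0.045,0.05,-0.53,0,0,0,1],[0.055,0.06,-0.64,0,0,0,1],[0.062,0.07,-0.74,0,0,0,1],[0.07,0.08,-0.82,0,0,0,1],[0.073,0.08,-0.87,0,0,0,1],[0.073,0.08,-0.87,0,0,0,1]]'; python3 -c "
from h import *
plan((.503,-.284,.039),.04)
cv2.imwrite('pics/top1.png',vision.camera('top'));s=vision.camera('scene');cv2.imwrite('pics/scene1.png',s)"
```

```text
time: 2.6
position: [0.5048, -0.2831, 0.1605]
tool_rot: [-0.707, -0.014, 0.014, 0.707]
ft_force: [-0.3, 1.3, 0.7]
grip_width: 0.0872
shift [-0.0037  0.243  -0.0018] turn [-0.     -0.0004  0.0001] q [-0.7   0.53  1.6   0.    1.01 -2.31]
```

View pics/scene1.png

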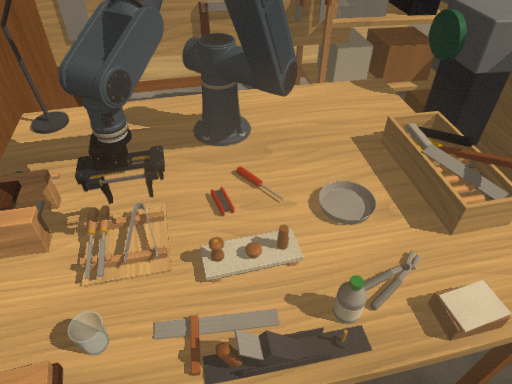

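The gripper is above the tongs (fingers at about (80–160, 190)). Descending, then squeezing to about 50 mm.

```bash
python3 -m crank '[[-0.004,0.06,-0.002,0,0,0,1],[-0.004,0.12,-0.002,0,0,0,1],[-0.004,0.16,-0.002,0,0,0,1],[-0.004,0.19,-0.002,0,0,0,1],[-0.004,0.21,-0.002,0,0,0,1],[-0.004,0.225,-0.002,0,0,0,1],[-0.004,0.235,-0.002,0,0,0,1],[-0.004,0.243,-0.002,0,0,0,1],[-0.004,0.243,-0.002,0,0,0,1]]' 20; python3 -c "
from h import *
print(robot.get_obs()['position'],robot.get_obs()['ft_force'])
cv2.imwrite('pics/top2.png',vision.camera('top'));s=vision.camera('scene');crop(s,70,150,120,130,4,'pics/scene2.png')"
```

```text
time: 3.82
position: [0.5024, -0.2837, 0.039]
tool_rot: [-0.707, -0.014, 0.014, 0.707]
ft_force: [-0.1, -0.0, 0.6]
grip_width: 0.0871
[ 0.50235167 -0.2836907   0.03899044] [-0.11289535 -0.03495384  0.62811086]
```

View pics/scene2.png

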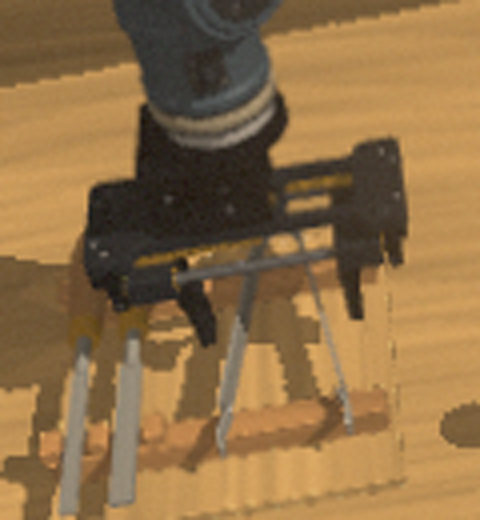

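The fingers straddle the tongs' arms without contact. Squeezing to about 49 mm.

```bash
python3 -m crank '[[0,0,0,0,0,0,0.5],[0,0,0,0,0,0,0.4],[0,0,0,0,0,0,0.32],[0,0,0,0,0,0,0.25],[0,0,0,0,0,0,0.2],[0,0,0,0,0,0,0.13],[0,0,0,0,0,0,0.13],[0,0,0,0,0,0,0.13],[0,0,0,0,0,0,0.13]]' 25
```

```text
time: 5.05
position: [0.5025, -0.2837, 0.0391]
tool_rot: [0.707, 0.014, -0.014, -0.707]
ft_force: [0.3, -0.6, 0.5]
grip_width: 0.0492
```

Lift by 30 mm first, look, then go on.

```bash
python3 -m crank '[[0,-0.02,0,0,0,0,0.13],[0,-0.05,0,0,0,0,0.13],[0,-0.1,0,0,0,0,0.13],[0,-0.15,0,0,0,0,0.13],[0,-0.2,0,0,0,0,0.13],[0,-0.2,0,0,0,0,0.13]]'; python3 -c "
from h import *
t=vision.camera('top');cv2.imwrite('pics/top3.png',t);crop(t,330,90,150,170,3,'pics/t3.png');s=vision.camera('scene');cv2.imwrite('pics/scene3.png',s);crop(s,50,110,150,150,4,'pics/s3.png')"
```

```text
time: 5.8
position: [0.5038, -0.2847, 0.1418]
tool_rot: [0.708, 0.016, -0.013, -0.706]
ft_force: [0.2, 0.2, -1.4]
grip_width: 0.0494
```

View pics/s3.png

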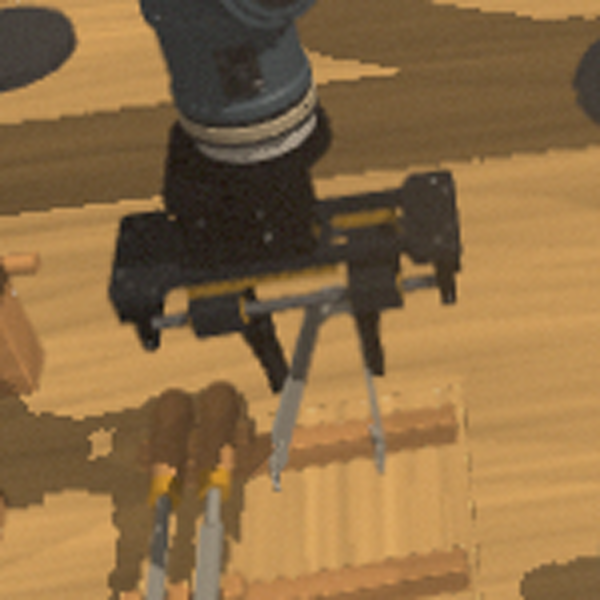

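View pics/t3.png

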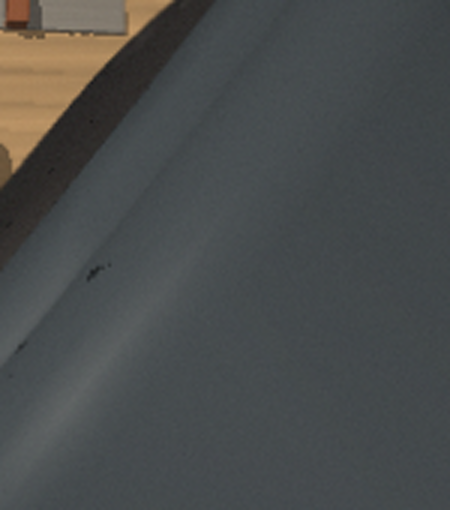

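Tongs are lifted, jaws open (tips at crop (277,488) and (380,468)). Checking their tilt and yaw.

```bash
python3 - <<'E'
from h import *
U=lambda x0,s,x:x0+(x+.5)/s-.5
for x,y in((277,486),(381,468)):
    o,d=ray("scene",U(50,4,x),U(110,4,y)); print(np.round(o+d*(.601-o[0])/d[0],4))
plan((.503-.07-.0,-.16,.16),-.15)
E
```

```text
[ 0.601  -0.3083  0.1608]
[ 0.601  -0.25    0.1633]
shift [-0.1283 -0.0416  0.252 ] turn [0.     0.0605 0.    ] q [-0.71  0.56  1.63  0.    0.96 -2.32]
```

```bash
python3 - <<'E'
from h import *
U=lambda x0,s,x:x0+(x+.5)/s-.5
for x,y in((333,435),(524,402)):
    o,d=ray("scene",U(70,6,x),U(190,6,y)); 
    for X in(.597,.601):print(np.round(o+d*(X-o[0])/d[0],4))
o=robot.get_obs();print(o["position"],o["ft_force"],o["moment"],Ro.from_quat(o["tool_rot"]).as_matrix().round(3))
E
```

```text
[ 0.597  -0.3219  0.0437]
[ 0.601  -0.3206  0.0487]
[ 0.597  -0.2436  0.0463]
[ 0.601  -0.2428  0.0513]
[ 0.50214481 -0.28335639  0.13921952] [-0.32324888 -0.56434271 -1.82929769] [ 0.04319857 -0.01914882 -0.0546464 ] [[ 0.999  0.    -0.04 ]
 [ 0.04  -0.     0.999]
 [ 0.    -1.    -0.   ]]
```

```bash
python3 - <<'E'
from h import *
plan((.455,-.095,.12),0)
E
```

```text
shift [-0.0792  0.0384  0.3802] turn [0.     0.0127 0.    ] q [-0.71  0.56  1.63  0.    0.96 -2.32]
```

```bash
python3 -m crank '[[-0.01,0,0.03,0,0,0,0.13],[-0.02,0,0.08,0,0.004,0,0.13],[-0.03,0.01,0.14,0,0.007,0,0.13],[-0.04,0.02,0.2,0,0.01,0,0.13],[-0.055,0.025,0.26,0,0.0127,0,0.13],[-0.07,0.03,0.32,0,0.0127,0,0.13],[-0.079,0.038,0.36,0,0.0127,0,0.13],[-0.079,0.038,0.38,0,0.0127,0,0.13],[-0.079,0.038,0.38,0,0.0127,0,0.13],[-0.079,0.038,0.38,0,0.0127,0,0.13]]'; python3 -c "
from h import *
t=vision.camera('top');cv2.imwrite('pics/top4.png',t);crop(t,260,110,130,110,5,'pics/t4.png');s=vision.camera('scene');cv2.imwrite('pics/scene4.png',s);crop(s,120,130,150,150,5,'pics/s4.png')
print(robot.get_obs()['position'])"
```

```text
time: 7.15
position: [0.4563, -0.0962, 0.1202]
tool_rot: [0.707, 0.0, 0.001, -0.707]
ft_force: [0.0, 0.4, -0.9]
grip_width: 0.0497
[ 0.45601994 -0.09625792  0.12016271]
```

View pics/s4.png

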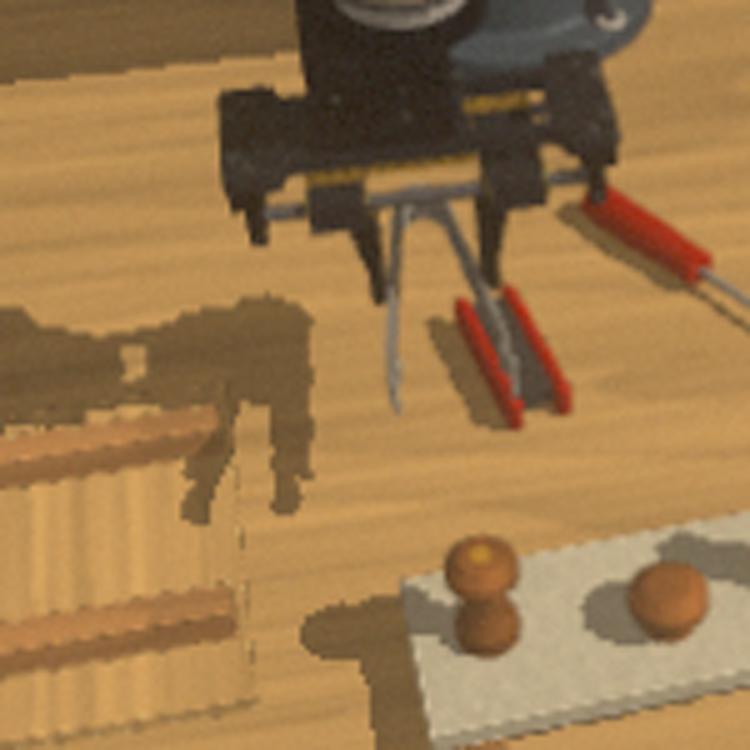

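View pics/t4.png

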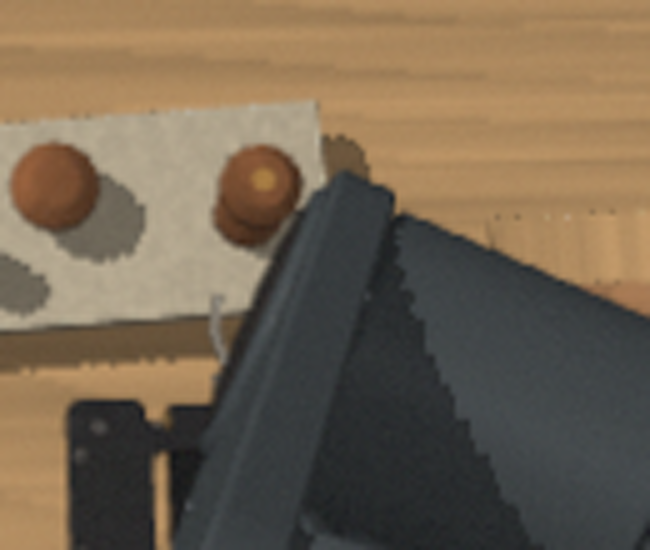

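The left jaw tip shows in both views (top crop (216,298), scene crop ~(517,400)), so I can triangulate it.

```bash
python3 - <<'E'
from h import *
U=lambda x0,s,x:x0+(x+.5)/s-.5
T=("top",U(260,5,216),U(110,5,298));L=("scene",U(120,5,518),U(130,5,398));R=("scene",U(120,5,397),U(130,5,408))
p=tri(T,L);print("Ltip",p,proj("top",p)-T[1:],proj("scene",p)-L[1:])
for q in(L,R):
  for X in(p[0],.551,.555):
    o,d=ray(*q);print(np.round(o+d*(X-o[0])/d[0],4))
# predicted tips for level, yaw 0 : project into scene
g=np.array([.456,-.096,.1245])
for yaw in(0,):
  for s in(1,-1):
    for dz in(-.0065,0,.0065):
      for pitch in(0,.1):
        v=np.array([.0985,s*.032,dz]);v=Ro.from_euler("y",-pitch).apply(v)
        print(s,dz,pitch,(proj("scene",g+v)-[120,130]+.5)*5-.5)
E
```

```text
Ltip [ 0.55161495 -0.06686593  0.13317087] [-0.130372   -0.01602496] [-0.10934855 -0.00306531]
[ 0.5516 -0.0666  0.1331]
[ 0.551  -0.0665  0.1325]
[ 0.555  -0.0669  0.1366]
[ 0.5516 -0.1256  0.138 ]
[ 0.551  -0.1256  0.1374]
[ 0.555  -0.1256  0.1415]
1 -0.0065 0 [525.64198427 422.63156143]
1 -0.0065 0.1 [524.67298742 409.03109961]
1 0 0 [524.97481076 413.54622415]
1 0 0.1 [523.80937133 398.92734749]
1 0.0065 0 [524.30166615 404.3719261 ]
1 0.0065 0.1 [522.93886716 388.73483136]
-1 -0.0065 0 [396.78244467 441.14310431]
-1 -0.0065 0.1 [394.82695304 427.55671959]
-1 0 0 [395.47699449 432.06440071]
-1 0 0.1 [393.38348492 417.44019594]
-1 0.0065 0 [394.1596966  422.89586861]
-1 0.0065 0.1 [391.92852322 407.23384171]
```

```bash
python3 - <<'E'
from h import *
s=cv2.imread('pics/scene4.png');crop(s,180,160,55,60,10,'pics/s4b.png')
t=cv2.imread('pics/top4.png');crop(t,290,160,30,30,14,'pics/t4b.png')
E
```

```text
(no output)
```

View pics/s4b.png

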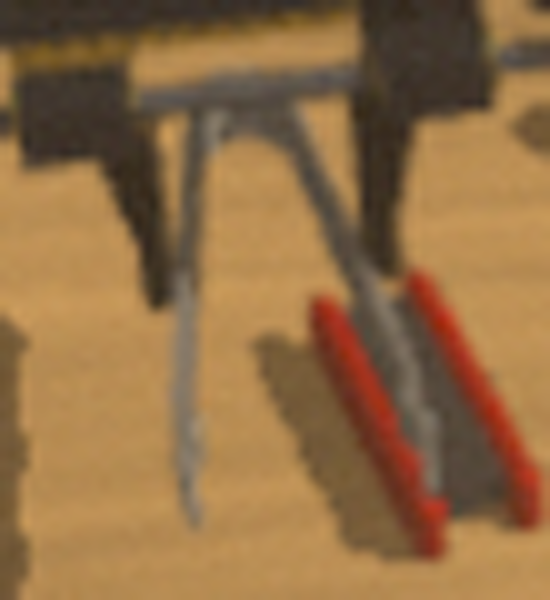

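View pics/t4b.png

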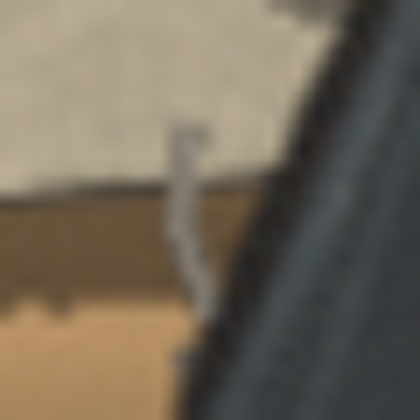

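```bash
python3 - <<'E'
from h import *
g=np.array([.503,-.284,.043]);Y=Ro.from_euler("z",.04)
C=lambda p,x0,y0,s:((proj("scene",p)-[x0,y0]+.5)*s-.5).round(0)
for s in(1,-1):
  for dz in(-.0065,0,.0065): print("rest",s,dz,C(g+Y.apply([.0985,s*.039,dz]),70,190,6))
for dz in(-.011,.011): print("bow rest",dz,C(g+Y.apply([-.1,0,dz]),70,190,6))
g=np.array([.456,-.096,.1245])
for pitch in(0,.1,.2):
  P=Ro.from_euler("y",-pitch)
  print(pitch,[C(g+P.apply([.0985,s*.032,-.0065]),180,160,10) for s in(1,-1)],"bow in/out bottom,top",[C(g+P.apply([bx,0,dz]),180,160,10) for bx in(-.097,-.1) for dz in(-.011,.011)])
E
```

```text
rest 1 -0.0065 [535. 421.]
rest 1 0 [532. 411.]
rest 1 0.0065 [529. 402.]
rest -1 -0.0065 [344. 456.]
rest -1 0 [340. 447.]
rest -1 0.0065 [336. 437.]
bow rest -0.011 [428. 112.]
bow rest 0.011 [419.  80.]
0 [array([452., 546.]), array([194., 583.])] bow in/out bottom,top [array([242.,  85.]), array([236.,  24.]), array([241.,  78.]), array([235.,  18.])]
0.1 [array([450., 519.]), array([190., 556.])] bow in/out bottom,top [array([246., 114.]), array([238.,  50.]), array([245., 109.]), array([237.,  44.])]
0.2 [array([447., 488.]), array([186., 525.])] bow in/out bottom,top [array([250., 145.]), array([242.,  78.]), array([249., 140.]), array([241.,  73.])]
```

The tongs sagged bow-down in the pads, nose up by about 0.13 rad. I'll tilt the tool to level them and re-measure.

```bash
python3 -m crank '[[0,0,0,0,0,0.01,0.13],[0,0,0,0,0,0.02,0.13],[0,0,0,0,0,0.03,0.13],[0,0,0,0,0,0.04,0.13],[0,0,0,0,0,0.042,0.13],[0,0,0,0,0,0.042,0.13]]'; python3 -c "
from h import *
t=vision.camera('top');cv2.imwrite('pics/top5.png',t);crop(t,280,150,50,45,12,'pics/t5.png');s=vision.camera('scene');cv2.imwrite('pics/scene5.png',s);crop(s,180,160,55,60,10,'pics/s5.png')
print(robot.get_obs()['position'])"
```

```text
time: 8.0
position: [0.4554, -0.0956, 0.12]
tool_rot: [-0.706, 0.047, 0.046, 0.706]
ft_force: [0.6, -0.3, -1.3]
grip_width: 0.0493
[ 0.45506404 -0.09540941  0.12003924]
```

View pics/s5.png

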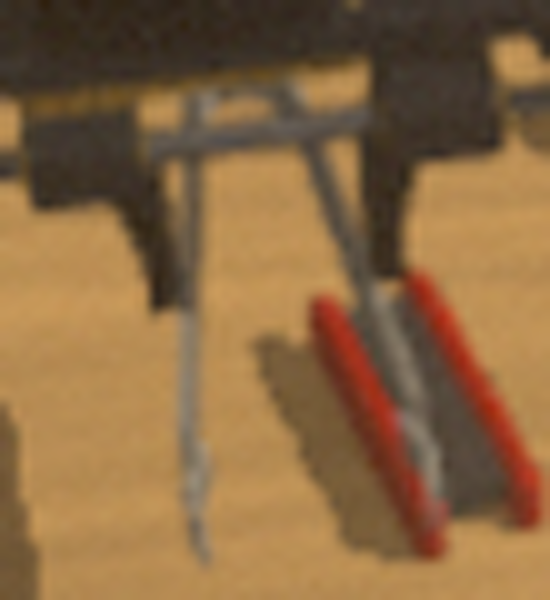

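View pics/t5.png

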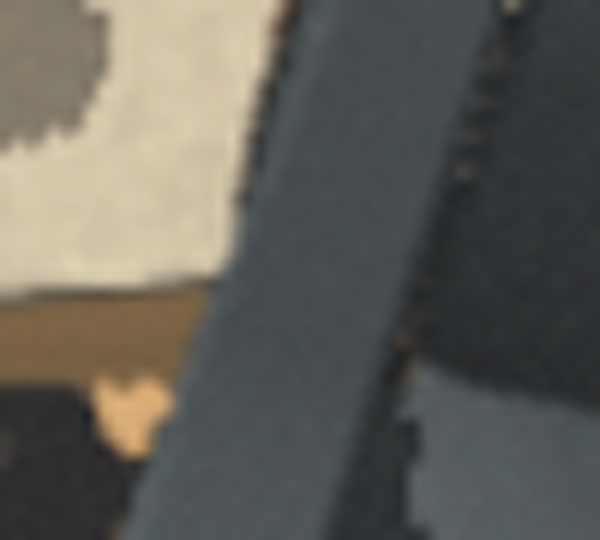

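The tips are now level (right tip bottom at crop (206,563), matching the level prediction). Lowering to waist height.

```bash
cat >> h.py <<'E'
def shift(p):
    o=robot.get_obs();M=Ro.from_quat(o["tool_rot"]).as_matrix();print("shift",np.round(M.T@(np.array(p)-o["position"])/.5,4))
E
python3 -c "
from h import *
shift((.46,-.095,.0565))"
```

```text
shift [0.0265 0.1247 0.0008]
```

```bash
python3 -m crank '[[0.004,0.02,0,0,0,0,0.13],[0.01,0.05,0,0,0,0,0.13],[0.016,0.08,0,0,0,0,0.13],[0.022,0.105,0,0,0,0,0.13],[0.025,0.12,0.001,0,0,0,0.13],[0.0265,0.125,0.001,0,0,0,0.13],[0.0265,0.125,0.001,0,0,0,0.13]]'; python3 -c "
from h import *
t=vision.camera('top');cv2.imwrite('pics/top6.png',t);crop(t,250,120,100,90,6,'pics/t6.png');s=vision.camera('scene');cv2.imwrite('pics/scene6.png',s);crop(s,170,170,80,100,6,'pics/s6.png')
print(robot.get_obs()['position'],robot.get_obs()['ft_force']);shift((.5295,-.095,.0565))"
```

```text
time: 8.98
position: [0.4604, -0.0948, 0.0563]
tool_rot: [0.706, -0.047, -0.047, -0.706]
ft_force: [0.5, 1.1, -1.1]
grip_width: 0.0494
[ 0.4605337  -0.09492803  0.05666441] [-0.12636808 -0.49965451 -1.09412777]
shift [ 0.1368 -0.0177 -0.0002]
```

View pics/s6.png

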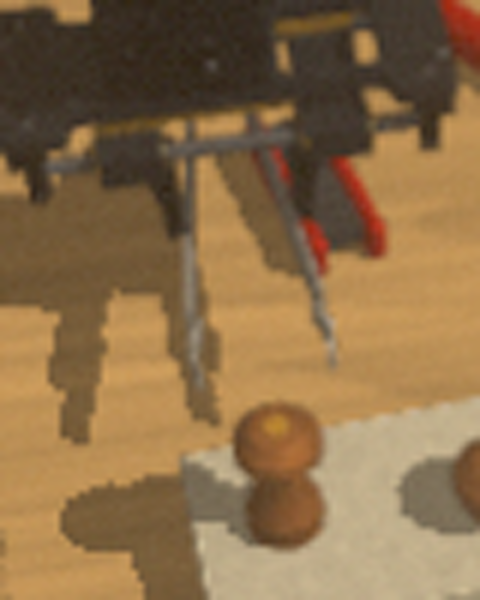

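View pics/t6.png

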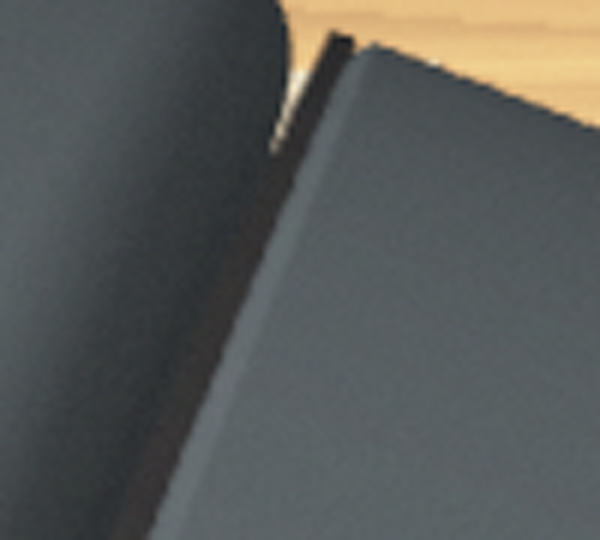

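```bash
python3 - <<'E'
from h import *
C=lambda p:((proj("scene",p)-[170,170]+.5)*6-.5).round(0)
g=np.array([.461,-.095,.061])
for p in(0,.05):
  P=Ro.from_euler("y",-p)
  print(p,[C(g+P.apply([.0985,s*.030,-.0065])) for s in(1,-1)])
U=lambda x0,s,x:x0+(x+.5)/s-.5
for x,y in((334,365),(204,390)):
    o,d=ray("scene",U(170,6,x),U(170,6,y)); print((o+d*(.461+.094-o[0])/d[0]).round(4))
print(C([.6125,-.095,.061]))
E
```

```text
0 [array([338., 377.]), array([199., 398.])]
0.05 [array([337., 370.]), array([198., 391.])]
[ 0.555  -0.0658  0.0577]
[ 0.555  -0.1224  0.0541]
[284. 474.]
```

Jaws are level at waist height and centred on the knob within about 1 mm. Advancing slowly around the waist.

```bash
python3 -m crank '[[0.012,-0.0015,0,0,0,0,0.13],[0.03,-0.004,0,0,0,0,0.13],[0.047,-0.006,-0.001,0,0,0,0.13],[0.064,-0.008,-0.001,0,0,0,0.13],[0.081,-0.0105,-0.001,0,0,0,0.13],[0.098,-0.0125,-0.001,0,0,0,0.13],[0.115,-0.015,-0.001,0,0,0,0.13],[0.127,-0.0165,-0.001,0,0,0,0.13],[0.137,-0.0177,-0.001,0,0,0,0.13],[0.137,-0.0177,-0.001,0,0,0,0.13]]'; python3 -c "
from h import *
t=vision.camera('top');cv2.imwrite('pics/top7.png',t);s=vision.camera('scene');cv2.imwrite('pics/scene7.png',s);crop(s,170,180,80,90,6,'pics/s7.png')
print(robot.get_obs()['position'],robot.get_obs()['ft_force'])"
```

```text
time: 10.32
position: [0.5297, -0.0954, 0.0561]
tool_rot: [0.706, -0.046, -0.047, -0.706]
ft_force: [0.6, 0.4, -0.2]
grip_width: 0.0494
[ 0.5289694  -0.09521773  0.0560579 ] [-0.04149827 -0.24907621 -0.87076986]
```

View pics/s7.png

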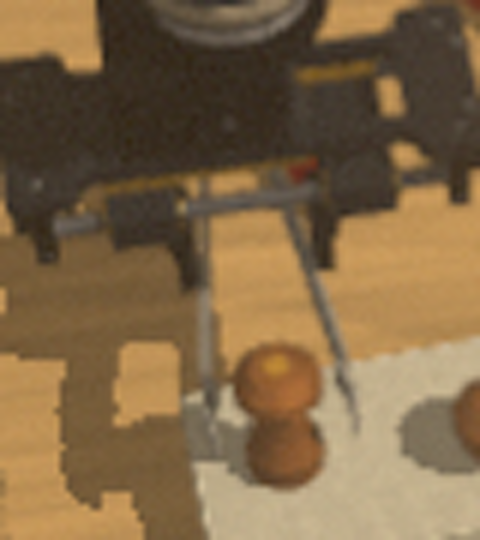

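```bash
python3 - <<'E'
from h import *
C=lambda p:((proj("scene",p)-[170,180]+.5)*6-.5).round(0)
g=np.array([.5297,-.095,.061])
print([C(g+[.0985,s*.030,-.0065]) for s in(1,-1)],[C(g+[.083,s*.031,0]) for s in(1,-1)],"waist",C([.6125,-.095,.061]))
U=lambda x0,s,x:x0+(x+.5)/s-.5
for x,y in((357,430),(214,452)):
    o,d=ray("scene",U(170,6,x),U(180,6,y)); print((o+d*(.5297+.094-o[0])/d[0]).round(4))
E
```

```text
[array([363., 442.]), array([217., 465.])] [array([358., 403.]), array([209., 426.])] waist [284. 414.]
[ 0.6237 -0.0665  0.0572]
[ 0.6237 -0.1253  0.0575]
```

Tips straddle the knob at its waist. Squeezing gradually.

```bash
python3 -m crank '[[0,0,0,0,0,0,0.05],[0,0,0,0,0,0,-0.02],[0,0,0,0,0,0,-0.08],[0,0,0,0,0,0,-0.14],[0,0,0,0,0,0,-0.19],[0,0,0,0,0,0,-0.23],[0,0,0,0,0,0,-0.26]]' 32; python3 -c "
from h import *
t=vision.camera('top');cv2.imwrite('pics/top8.png',t);s=vision.camera('scene');cv2.imwrite('pics/scene8.png',s);crop(s,170,180,80,90,6,'pics/s8.png')
print(robot.get_obs()['position'],robot.get_obs()['ft_force'])"
```

```text
time: 11.3
position: [0.5293, -0.0953, 0.0561]
tool_rot: [-0.706, 0.047, 0.047, 0.706]
ft_force: [0.3, 0.0, -0.3]
grip_width: 0.0331
[ 0.52933189 -0.09533844  0.05612268] [-0.2247975   0.24937396 -0.76514749]
```

View pics/s8.png

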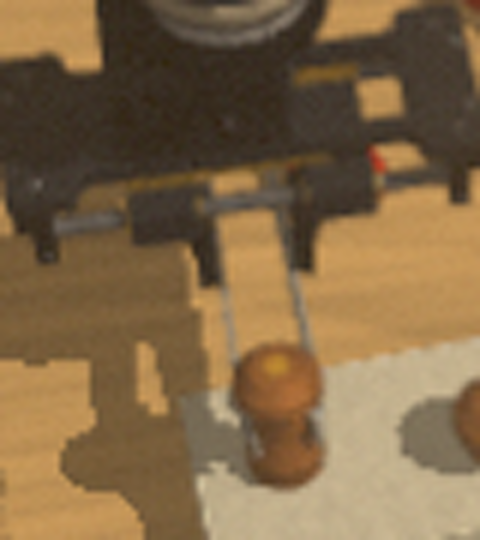

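The jaws are just around the waist and the knob is still upright. Final squeeze.

```bash
python3 -m crank '[[0,0,0,0,0,0,-0.29],[0,0,0,0,0,0,-0.32],[0,0,0,0,0,0,-0.36],[0,0,0,0,0,0,-0.45],[0,0,0,0,0,0,-0.7],[0,0,0,0,0,0,-0.7],[0,0,0,0,0,0,-0.7]]' 32; python3 -c "
from h import *
s=vision.camera('scene');cv2.imwrite('pics/scene9.png',s);crop(s,170,180,80,90,6,'pics/s9.png')
print(robot.get_obs()['position'],robot.get_obs()['ft_force'])"
```

```text
time: 12.28
position: [0.5294, -0.0954, 0.0561]
tool_rot: [0.706, -0.047, -0.047, -0.706]
ft_force: [-0.2, 0.4, -0.4]
grip_width: 0.0292
[ 0.52943188 -0.0953611   0.05611575] [ 0.46248561 -0.23375612 -0.90382298]
```

View pics/s9.png

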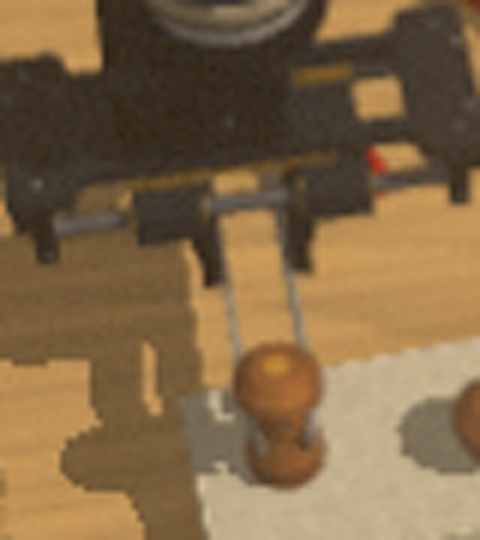

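Opening 29.2 mm, gripped on the waist. Lifting straight up 40 mm slowly, then checking.

```bash
python3 -m crank '[[-0.001,-0.006,0,0,0,0,-0.7],[-0.003,-0.018,0,0,0,0,-0.7],[-0.005,-0.035,0,0,0,0,-0.7],[-0.008,-0.055,0,0,0,0,-0.7],[-0.01,-0.072,0,0,0,0,-0.7],[-0.0106,-0.079,0,0,0,0,-0.7],[-0.0106,-0.079,0,0,0,0,-0.7]]'; python3 -c "
from h import *
s=vision.camera('scene');cv2.imwrite('pics/scene10.png',s);crop(s,160,150,110,120,5,'pics/s10.png')
print(robot.get_obs()['position'],robot.get_obs()['ft_force'])"
```

```text
time: 13.2
position: [0.5294, -0.0954, 0.0963]
tool_rot: [0.706, -0.046, -0.046, -0.706]
ft_force: [-0.1, 0.7, -2.4]
grip_width: 0.0294
[ 0.52922446 -0.09531186  0.09602877] [-0.14454801 -1.31420342 -2.18593688]
```

View pics/s10.png

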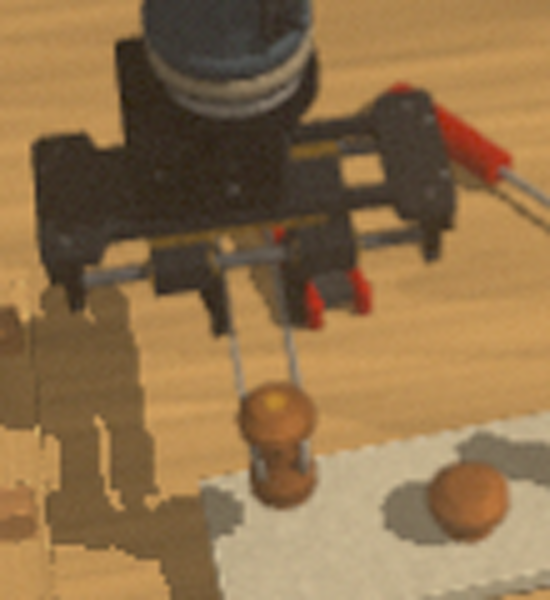

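The knob is off the board, held at the waist, and the other pieces are undisturbed. Raising further.

```bash
python3 -m crank '[[-0.002,-0.012,0,0,0,0,-0.7],[-0.005,-0.036,0,0,0,0,-0.7],[-0.009,-0.066,0,0,0,0,-0.7],[-0.013,-0.097,0,0,0,0,-0.7],[-0.017,-0.127,0,0,0,0,-0.7],[-0.02,-0.15,0,0,0,0,-0.7],[-0.022,-0.163,0,0,0,0,-0.7],[-0.0225,-0.167,0,0,0,0,-0.7],[-0.0225,-0.167,0,0,0,0,-0.7]]'; python3 -c "
from h import *
print(robot.get_obs()['q'].round(2));shift((.395,.306,.18));shift((.395,.306,.154))"
```

```text
time: 14.38
position: [0.5289, -0.0952, 0.18]
tool_rot: [-0.705, 0.047, 0.047, 0.706]
ft_force: [-0.5, -0.5, -2.3]
grip_width: 0.0296
[-0.36  0.51  1.59 -0.05  1.17 -1.91]
shift [-0.2654  0.0355  0.8025]
shift [-0.2585  0.087   0.8024]
```

```bash
python3 -m crank '[[-0.003,0,0.01,0,0,0,-0.7],[-0.01,0.001,0.03,0,0,0,-0.7],[-0.023,0.003,0.07,0,0,0,-0.7],[-0.04,0.005,0.12,0,0,0,-0.7],[-0.06,0.008,0.18,0,0,0,-0.7],[-0.08,0.011,0.24,0,0,0,-0.7],[-0.1,0.013,0.3,0,0,0,-0.7],[-0.115,0.015,0.35,0,0,0,-0.7],[-0.127,0.017,0.385,0,0,0,-0.7],[-0.133,0.018,0.4,0,0,0,-0.7]]' && python3 -c "
from h import *
o=robot.get_obs();print(o['position'],o['grip_width']);shift((.395,.306,.18))"
```

```text
time: 15.62
position: [0.4611, 0.1059, 0.1801]
tool_rot: [0.706, -0.046, -0.047, -0.705]
ft_force: [-0.6, -0.4, -1.7]
grip_width: 0.0292
[0.46112887 0.10594201 0.18008786] 0.029245166588972884
shift [-0.1304  0.0175  0.4003]
```

```bash
python3 -m crank '[[-0.003,0,0.01,0,0,0,-0.7],[-0.012,0.001,0.035,0,0,0,-0.7],[-0.026,0.003,0.08,0,0,0,-0.7],[-0.045,0.006,0.14,0,0,0,-0.7],[-0.065,0.009,0.2,0,0,0,-0.7],[-0.085,0.011,0.26,0,0,0,-0.7],[-0.104,0.014,0.32,0,0,0,-0.7],[-0.118,0.016,0.365,0,0,0,-0.7],[-0.127,0.017,0.39,0,0,0,-0.7],[-0.13,0.0175,0.4,0,0,0,-0.7]]'; python3 -m crank '[[0,0,0,0,0,0,-0.7],[0,0,0,0,0,0,-0.7],[0,0,0,0,0,0,-0.7]]'; python3 -c "
from h import *
t=vision.camera('top');cv2.imwrite('pics/top11.png',t);s=vision.camera('scene');cv2.imwrite('pics/scene11.png',s);crop(s,280,100,120,140,5,'pics/s11.png');crop(t,80,130,130,130,5,'pics/t11.png')
print(robot.get_obs()['position'],robot.get_obs()['ft_force'])"
```

```text
time: 16.88
position: [0.3962, 0.305, 0.1799]
tool_rot: [0.706, -0.046, -0.047, -0.705]
ft_force: [0.8, -0.5, -2.0]
grip_width: 0.0296
time: 17.25
position: [0.3967, 0.3041, 0.1799]
tool_rot: [0.706, -0.047, -0.046, -0.706]
ft_force: [-0.6, 0.1, -1.3]
grip_width: 0.0296
[0.39661902 0.30429611 0.17992379] [-0.23493984  0.51341675 -1.50123209]
```

View pics/s11.png

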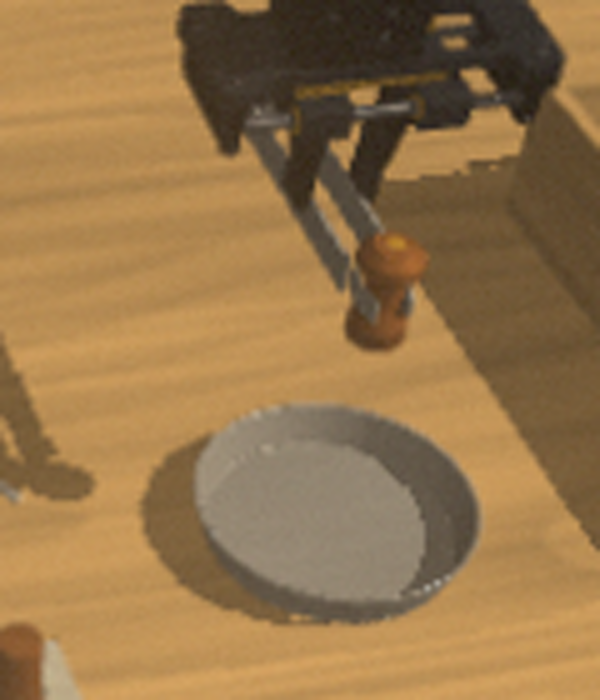

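View pics/t11.png

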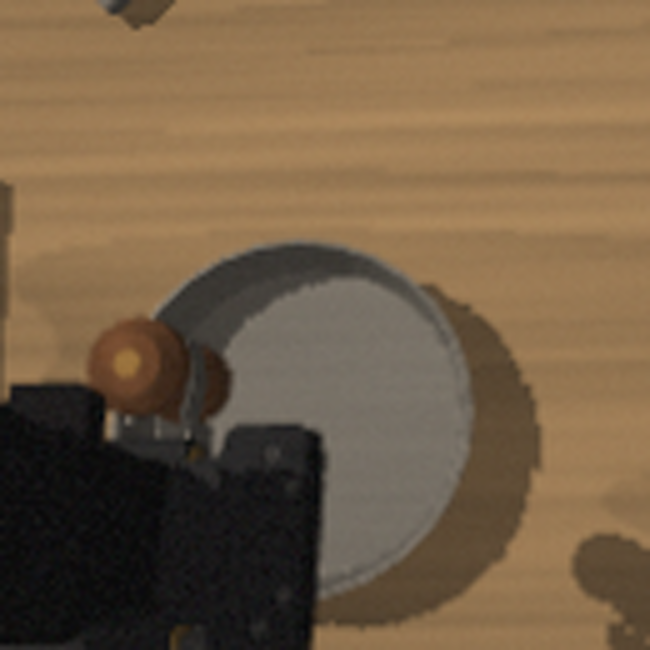

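The knob hangs over the tin, but its tilt needs measuring (scene crop: head (393,262), foot (377,333)).

```bash
cat > meas.py <<'E'
from h import *
import sys
def masks(t,s):
    out={}
    for n,im,(x0,y0,x1,y1) in(("top",t,(85,170,150,235)),("scene",s,(330,130,390,200))):
        hsv=cv2.cvtColor(im,cv2.COLOR_BGR2HSV);m=((hsv[...,1]>135)&((hsv[...,0]<13)|(hsv[...,0]>175))&(hsv[...,2]>40)).astype(np.uint8)*255
        mm=np.zeros_like(m);mm[y0:y1,x0:x1]=m[y0:y1,x0:x1];out[n]=mm
        cv2.imwrite(f"pics/mk_{n}.png",cv2.resize(mm[y0:y1,x0:x1],None,fx=6,fy=6,interpolation=0))
    return out
if __name__=="__main__":
    masks(cv2.imread(sys.argv[1]),cv2.imread(sys.argv[2]))
    U=lambda x0,s,x:x0+(x+.5)/s-.5
    T=lambda x,y:("top",U(80,5,x),U(130,5,y));S=lambda x,y:("scene",U(280,5,x),U(100,5,y))
    print("hd",tri(T(138,366),S(394,264)).round(4),"cap",tri(T(127,362),S(396,243)).round(4),"foot",tri(T(206,381),S(376,331)).round(4))
    # predicted if upright at jaws position
    for c in((.4797,.3045),):
        for z in(.154+.0,.154+.013,.154+.05,.154+.062): print(z,((proj("top",[*c,z])-[80,130]+.5)*5-.5).round(0),((proj("scene",[*c,z])-[280,100]+.5)*5-.5).round(0))
E
python3 meas.py pics/top11.png pics/scene11.png
```

```text
hd [0.481  0.306  0.2008] cap [0.4808 0.3043 0.2145] foot [0.4814 0.3011 0.1553]
0.154 [191. 384.] [375. 332.]
0.167 [179. 380.] [379. 313.]
0.20400000000000001 [139. 369.] [392. 258.]
0.216 [126. 365.] [397. 239.]
```

View pics/mk_scene.png

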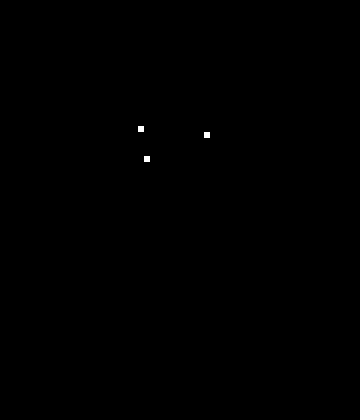

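View pics/mk_top.png

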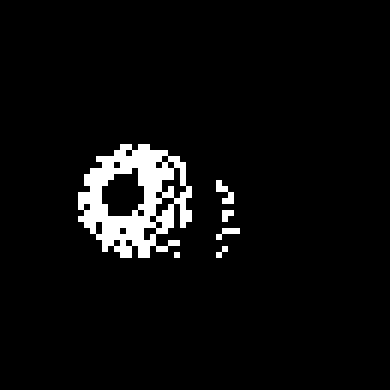

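Head, cap and foot agree with an upright knob within about 2°. It sits at (0.481, 0.305), so I need to shift ~3 mm and lower ~25 mm.

```bash
python3 -c "
from h import *
shift((.394,.3055,.155))"
```

```text
shift [0.0014 0.0501 0.0024]
```

```bash
python3 -m crank '[[0,0.005,0,0,0,0,-0.7],[0.0005,0.015,0.001,0,0,0,-0.7],[0.0008,0.027,0.0015,0,0,0,-0.7],[0.001,0.038,0.002,0,0,0,-0.7],[0.0014,0.046,0.0024,0,0,0,-0.7],[0.0014,0.05,0.0024,0,0,0,-0.7],[0.0014,0.05,0.0024,0,0,0,-0.7],[0.0014,0.05,0.0024,0,0,0,-0.7],[0.0014,0.05,0.0024,0,0,0,-0.7],[0.0014,0.05,0.0024,0,0,0,-0.7]]'; python3 -c "
from h import *
t=vision.camera('top');cv2.imwrite('pics/top12.png',t);s=vision.camera('scene');cv2.imwrite('pics/scene12.png',s);crop(s,280,100,120,140,5,'pics/s12.png');crop(t,80,130,130,130,5,'pics/t12.png')
o=robot.get_obs();print(o['position'],o['ft_force'],o['joint_velocities'].round(3))
c=(.4776,.3058)
for z in(.128,.178,.19):print(z,((proj('top',[*c,z])-[80,130]+.5)*5-.5).round(0),((proj('scene',[*c,z])-[280,100]+.5)*5-.5).round(0))"
```

```text
time: 18.6
position: [0.3939, 0.3059, 0.1552]
tool_rot: [-0.706, 0.047, 0.046, 0.706]
ft_force: [-0.2, 0.3, -1.5]
grip_width: 0.0295
[0.39386731 0.30587582 0.1551365 ] [-0.86839646 -1.32148493 -1.56289273] [-0.001  0.     0.     0.001  0.001 -0.001]
0.128 [213. 397.] [367. 365.]
0.178 [164. 382.] [384. 294.]
0.19 [151. 379.] [388. 276.]
```

View pics/s12.png

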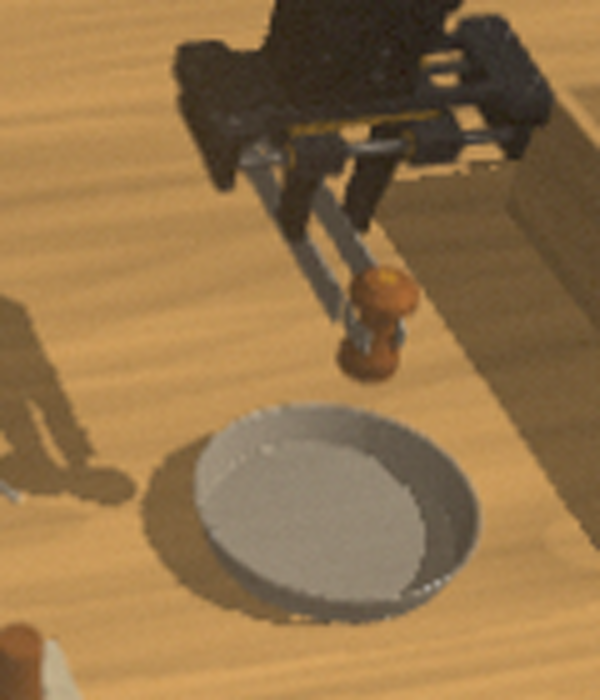

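View pics/t12.png

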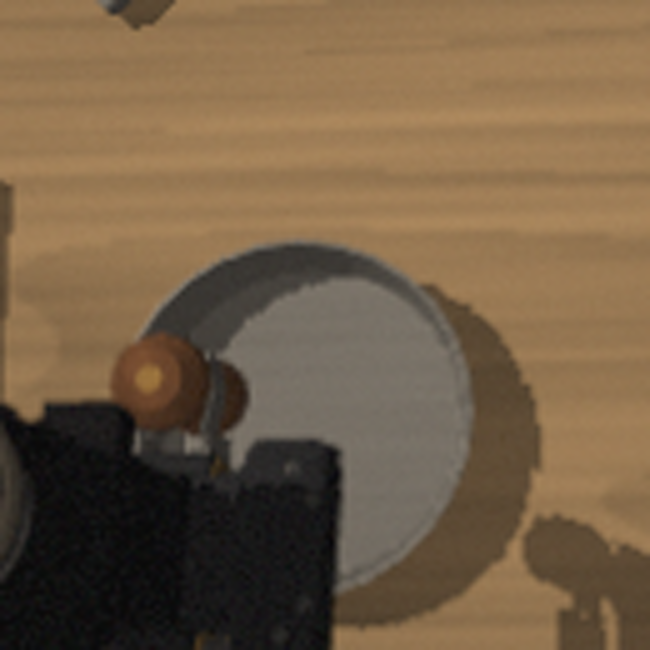

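View pics/scene12.png

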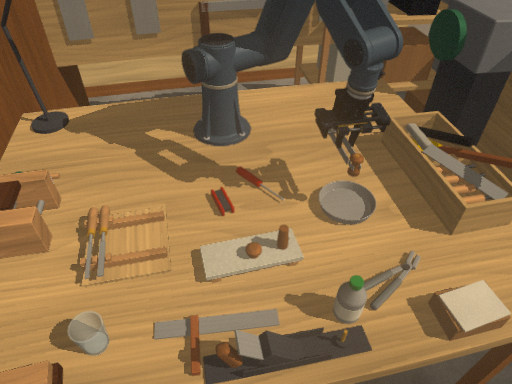

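All checks match the predicted target: head at top crop (161,382) against (164,382), and cap at scene crop (388,276) against (388,276). The arm is at rest, and the handle and drawer knob are in place. Handing in.

```bash
python3 -c "
from rig import robot
print(robot.hand_in()); o=robot.get_obs();print(o['time'],o['grip_width'])"
```

```text
the job is handed in; nothing more can be done
None
the job is handed in; nothing more can be done
```

The knob is held in the squeezed tongs over the drip tin. I took the tongs from the rack, closed their jaws on the knob's waist, lifted it off the board and carried it there. The job was handed in at about 18.7 s.

**Last checks:**
- **Position:** the knob's axis is within about 2–3 mm of the tin's centre, with its foot about 10 cm above the rim.
- **Upright and still:** it is upright within about 2–3°, which is as fine as the pictures allow. The arm was at rest.
- **Grip:** the gripper opening was steady at 29.5 mm with the force set to 32 N.
- **Other pieces:** in the last picture the handle and drawer knob stand where they were. This was judged by eye, not measured.

**What disagreed:**
- **Tongs sag:** the tongs sagged nose-up by about 0.13 rad in the fingers after pick-up. I tilted the tool to level them before gripping the knob.
- **Foot estimate:** one two-view estimate of the partly hidden foot, before the final lowering, was about 4 mm to one side. The other cues and the final pictures did not support it.

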